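# Sort the acidified and the plain water samples into their carriers

### The job

Pack the day's water samples for dispatch, the acidified ones apart from the plain ones: from the white block stand, the two tubes with orange caps go to the carrier with the orange markers and the one with the blue cap to the carrier with the blue markers, each fully down in a small round well (either will do). The jar with the orange cap goes into the square bay of the orange carrier and the white-capped bottle at the front into that of the blue carrier, standing on the floor of the bay; never lay a sample on its side, and leave the pH pen and the card filter box where they are.

Things in the scene. Friction and masses are not known exactly. Their poses are not given: they have to be found in the camera images.
- orange_tube_a: 15 ml screw-cap tube, 99 mm long, standing upright in a well of the field stand at the start. Orange screw cap, 18 mm diameter, on the top 11 mm; white body 16 mm diameter, tapering to a point over roughly the lowest 20 mm. About 14 g. Origin at the tip of the point, z along the tube up to the cap.
- orange_tube_b: 15 ml screw-cap tube, 99 mm long, standing upright in a well of the field stand at the start. Orange screw cap, 18 mm diameter, on the top 11 mm; white body 16 mm diameter, tapering to a point over roughly the lowest 20 mm. About 14 g. Origin at the tip of the point, z along the tube up to the cap. Same as the other orange tube.
- blue_tube: 15 ml screw-cap tube, 99 mm long, standing upright in a well of the field stand at the start. Blue screw cap, 18 mm diameter, on the top 11 mm; white body 16 mm diameter, tapering to a point over roughly the lowest 20 mm. About 14 g. Origin at the tip of the point, z along the tube up to the cap.
- orange_jar: white jar with a ribbed orange screw cap, standing on the table; 114 mm high, body 48 mm diameter, cap 54 mm diameter from 80 to 106 mm above its foot (a low white boss above that). About 70 g. Origin at the centre of its underside, z up.
- white_bottle: white sample bottle with a white ribbed screw cap, the bottle standing alone in front of the racks; 84 mm high, 38 mm diameter in the body and cap. About 62 g. Origin at the centre of its underside, z up.
- orange_carrier: fixed grey carrier with orange marker strips and plates, 76 (x) by 166 mm (y); origin at table level. Two tube wells, 21 mm wide, at x=0, y=+16 and +56 mm: mouths 58 mm, floors 6 mm above the table, a 13 mm square centring seat in the lowest 10 mm. On the -y side an open square bay, centre x=0, y=-46.5 mm, inside 66 by 65 mm, walls 40 mm high, floor 6 mm above the table.
- blue_carrier: fixed grey carrier with blue marker strips and plates, 76 (x) by 166 mm (y); origin at table level. Two tube wells, 21 mm wide, at x=0, y=+16 and +56 mm: mouths 58 mm, floors 6 mm above the table, a 13 mm square centring seat in the lowest 10 mm. On the -y side an open square bay, centre x=0, y=-46.5 mm, inside 66 by 65 mm, walls 40 mm high, floor 6 mm above the table.
- field_stand: white stand in which the three tubes stand at the start; fixed. 76 mm (x) by 140 mm (y), 58 mm high, three wells like those of the carriers at x = 0, y = -45, 0 and +45 mm (floor 6 mm above the table). Origin at table level under its centre.
- ph_pen: yellow pH pen lying on the table, 157 x 32 x 27 mm, a bystander. Origin at the centre of its underside.
- filter_box: flat pale card box of membrane filters lying on the table near its front edge, 64 x 86 x 24 mm, a bystander. Origin at the centre of its underside.
Things that resemble listed ones, but are neither listed nor needed, are in the scene too. Leave any red or yellow look-alike of the white_bottle alone.

How it is judged:
By the outcome, as a careful person would: the job done as asked, in the order asked, and still so for the second after the job is handed in, with the robot touching nothing.
It also fails if it takes over 131 s, if anything falls off the work surface, if the arm or the gripper's body presses on something with over 40 N, if the wrist force passes 120 N, or if a joint passes its speed limit or range.

### The arm

A 7-joint arm with a two-finger parallel gripper is mounted at the origin on a cart in front of the work surface, level with it; the furniture and walls round the work are solid. World frame = base frame: x ahead of the robot, y to its left, z up, the work surface at z = 0. Lengths are in m, angles in rad, forces in N, time in s.
With the tool pointing down it reaches from about 0.425 to 0.875 m from the base axis. Payload 8.4 kg.
Tool frame: the origin (TCP) lies on the centre line of the jaws, within the pads' length; the fingertips stand 25 mm ahead of it and the grasp point (between the pads) lies 6 mm ahead of it; z points along the fingers, y is the line along which they close (so a half turn about z gives the same grasp; the last joint's range is limited). The gripper opens to 87 mm and grips with 3 to 60 N. Pads are 19 mm wide; open, the fingers measure 117 mm over their backs; the gripper's body (75 mm by 190 mm) begins 51 mm behind the grasp point.
Start: joints at [1.071, 0.333, 0.04, 1.465, -0.013, 1.343, -0.059], TCP at [0.254, -0.598, 0.248] pointing down, gripper open.
Joint ranges: [-2.58, 2.58], [-0.38, 2.09], [-1.3, 1.39], [0.25, 2.4], [-1.5, 4.64], [0.08, 2.09], [-2.65, 2.65]. Speed limits (rad/s): [2.22, 2.22, 2.79, 2.79, 3.14, 3.14, 3.14].

### API

Orientations are given as a unit quaternion [x, y, z, w].
In Python, from rig import sense, grab_frame, camera_params, hand_in, masks_of gives the robot as it stands. The module is installed in compiled form; this text tells all that it offers.
- The arm moves only by the shell command python3 -m jog 'ROWS' [OPENING] [FORCE]. ROWS is JSON, a list of rows, each a list of 6 numbers: the shift along the world's x, y, z in mm, then the turn, a rotation vector about the world's x, y, z in degrees. In form: [[tx, ty, tz, ax, ay, az], ...]. A call has 1 to 12 rows; each row is the pose to reach, as a shift and turn from the pose commanded when the call began; what a row does not reach only later rows make up. A row lasts 1/8 s, in which the tool goes at most 62.5 mm and 10.7 degrees, less where a joint would pass 70% of its speed; a pose out of reach is approached as far as the arm can. A call with a gripper value outside its range is refused whole. OPENING is the gripper's target within -1 to 1 (fully open at 1, half-way at 0, shut at -1), set as the call begins (- or left out, the last holds). The fingers move at their own pace and stop on an object; FORCE is the grip in N (left out, the last holds). Time passes only in rows, so rows that repeat a pose let the fingers close. It gives the time, the measured TCP pose, the force, the opening and the grip force at its end, in the units of the state.
- sense(): the state, without advancing time (a new reading comes with each control period).
- grab_frame(name): name is "scene" or "top" or "wrist"; returns the picture (420x560x3 uint8, blue, green, red); there is no depth.
- camera_params(name): a dict with "camera_matrix" (3x3 intrinsics, pixels), "dist" ([k1, k2, p1, p2, k3] as OpenCV has them; the pictures are not rectified), "world_to_cam" (4x4, takes a point from world to camera coordinates). Camera axes: x right, y down, z forward; pixel columns grow to the right and rows downward; lengths in m; the calibration is good to about 2 mm. A picture is of the moment at which its call begins: read the wrist's pose just before it. camera_params takes no time and is no camera call; for the wrist camera it gives the pose at the moment of the call.
- hand_in(): hands the job in; it is judged then, once.
Trained networks look in the newest picture that a camera, given by its name, has taken for a name from the list of things; names that differ only in an ending like _2 or _b are one class to them, and where a whole thing is asked for, a point or a joint stands for the part that bears it (a point fixed in the world has none). Each returns a list of dicts, best first, with "score" (0 to 1); they miss things now and then, are a little off and sometimes report something else, mostly with a low value. They report only what shows in the picture. A call takes as long as a camera call. They do not tell look-alikes from the thing itself.
- masks_of(label, camera): "mask" (420x560 bool, what is visible of it) and "point" ([column, row] in pixels, amid what is visible of it).
The state is a dict: "clock": time; "q": joint angles; "qd": joint speeds; "joint_efforts": joint torques, N m; "tool_pos": TCP position; "eef_rot": TCP orientation; "contact_force": force on the tool from outside, world axes, zero at the start; "wrist_torque": the same for the moment, N m; "finger_gap": finger opening in m; "grasp_force": force on a finger pad.
Only numpy, scipy, OpenCV 4.12 (cv2) and the standard library are available. Lean on these libraries where they do the work, as an engineer would, in place of code of your own. Each camera call takes 0.05 s, during which the arm holds its last target. There are 200 camera calls.

## Working session

There is one attempt and no reset: what is moved stays moved. The work goes in short steps, Python scripts to look and compute and a shell command to move; the robot and the scene stay as the last step left them, time stands still between calls to the robot, and variables do not carry over. Pictures are saved under pics/ and viewed, at most 14 in all, crops included, and the job is handed in when it is done.

```bash
mkdir -p pics
python3 - <<'E'
from rig import *
import cv2
for n in("scene","top"):
    f=grab_frame(n);cv2.imwrite(f"pics/{n}0.png",f)
    for l in ["orange_tube_a","blue_tube","orange_jar","white_bottle","orange_carrier","blue_carrier","field_stand","ph_pen","filter_box"]:
        for m in masks_of(l,n): print(n,l,round(m["score"],2),[int(v) for v in m["point"]],m["mask"].sum())
    p=camera_params(n);print(p)
print(sense())
E
```

```text
scene orange_tube_a 0.73 [376, 212] 187
scene orange_tube_a 0.57 [417, 232] 216
scene blue_tube 0.74 [396, 221] 240
scene orange_jar 0.57 [257, 204] 1269
scene orange_jar 0.44 [375, 212] 221
scene white_bottle 0.97 [370, 285] 1068
scene white_bottle 0.75 [308, 231] 787
scene orange_carrier 0.78 [209, 176] 2486
scene blue_carrier 0.56 [295, 196] 2436
scene field_stand 0.8 [395, 246] 3188
scene filter_box 0.93 [270, 270] 1548
scene filter_box 0.31 [188, 215] 806
{'camera_matrix': array([[489.25452805,   0.        , 272.42108157],
       [  0.        , 489.25452805, 213.02769519],
       [  0.        ,   0.        ,   1.        ]]), 'dist': array([-0.01768546,  0.        ,  0.        ,  0.        ,  0.        ]), 'world_to_cam': array([[ 0.71537033, -0.69874311,  0.00183467, -0.30054812],
       [-0.40407837, -0.41583302, -0.81474142,  0.24154963],
       [ 0.57005786,  0.58210048, -0.57982157,  0.71189803],
       [ 0.        ,  0.        ,  0.        ,  1.        ]])}
top orange_tube_a 0.7 [413, 158] 78
top orange_tube_a 0.33 [408, 222] 376
top blue_tube 0.45 [391, 164] 93
top orange_
[... 1019 characters left out ...]
ay([ 1.07078583,  0.33321765,  0.03989595,  1.46544219, -0.01339569,
        1.34330277, -0.05851434]), 'qd': array([-0.00048307, -0.0006195 , -0.0008494 ,  0.00075158, -0.00211684,
       -0.0005824 ,  0.0009788 ]), 'joint_efforts': array([ 7.90166159e-04, -6.56123185e+01,  1.33305531e+00, -4.04056406e+01,
       -5.99461561e-02,  3.49423278e-02,  6.15650583e-05]), 'tool_pos': array([ 0.25357656, -0.59844573,  0.24751375]), 'eef_rot': array([ 9.79990036e-01,  1.99046543e-01, -1.14521265e-05, -5.08911909e-05]), 'contact_force': array([-0.8015677 , -0.82205111, -0.70169533]), 'wrist_torque': array([ 0.00955594, -0.00370996, -0.0484115 ]), 'grasp_force': 0.0, 'finger_gap': 0.08729672278702558}
```

View pics/scene0.png

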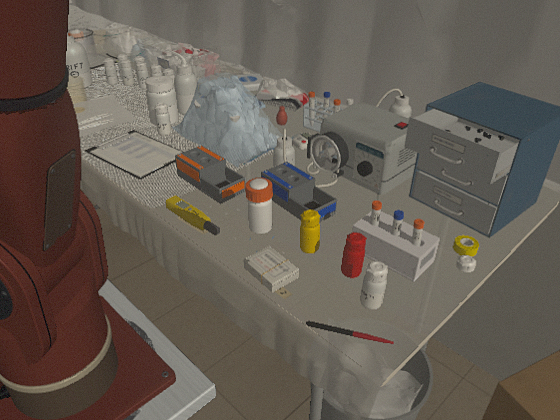

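View pics/top0.png

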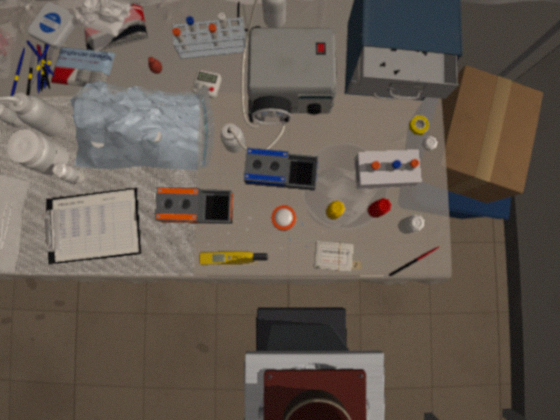

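The scene view shows the stand at (395,245) with orange, blue and orange caps, the front white bottle at (373,285), the jar at (259,205), and the orange and blue carriers at (210,175) and (298,192). The top view agrees: stand (390,168), bottle (417,223), jar (284,217), carriers (195,205) and (281,169), with both bays on the right, towards -y. I'll fit known shapes to the masks.

```bash
cat > fit.py <<'E'
import numpy as np, cv2
from scipy.optimize import minimize
def proj(P,c):
    W=c["world_to_cam"]; r=cv2.Rodrigues(W[:3,:3])[0]
    return cv2.projectPoints(np.asarray(P,float).reshape(-1,1,3),r,W[:3,3],c["camera_matrix"],c["dist"])[0][:,0]
def cyl(r,z0,z1,n=32):
    a=np.linspace(0,2*np.pi,n,endpoint=False)
    return np.array([[r*np.cos(t),r*np.sin(t),z] for z in(z0,z1) for t in a])
def box(x0,x1,y0,y1,z0,z1): return np.array([[x,y,z] for x in(x0,x1) for y in(y0,y1) for z in(z0,z1)],float)
S={"carrier":[box(-.038,.038,-.083,-.0105,0,.04),box(-.038,.038,-.0105,.083,0,.058)],
   "stand":[box(-.038,.038,-.07,.07,0,.058)],
   "jar":[cyl(.024,0,.08),cyl(.027,.08,.106),cyl(.017,.106,.114)],"bottle":[cyl(.019,0,.084)],
   "tube":[cyl(.008,.058,.094),cyl(.009,.094,.105)],"box":[box(-.032,.032,-.043,.043,0,.024)]}
def place(P,x,y,a): c,s=np.cos(a),np.sin(a); return P@np.array([[c,s,0],[-s,c,0],[0,0,1]])+[x,y,0]
def render(parts,p,c,k=4):
    m=np.zeros((420*k,560*k),np.uint8)
    for P in parts:
        h=cv2.convexHull(proj(place(P,*p),c).astype(np.float32))
        cv2.fillConvexPoly(m,np.round(h*k+(k-1)/2).astype(np.int32),1)
    return cv2.resize(m.astype(np.float32),(560,420),interpolation=cv2.INTER_AREA)
def fit(shape,views,p0,yaw=True):
    """views: list of (mask, cam). returns pose, ious"""
    parts=S[shape]
    def ious(v):
        p=(v[0],v[1],v[2]/5 if yaw else p0[2]); o=[]
        for m,c in views:
            r=render(parts,p,c); o.append(np.minimum(r,m).sum()/np.maximum(r,m).sum())
        return o
    n=3 if yaw else 2
    x0=np.array([p0[0],p0[1],p0[2]*5])[:n]
    for d in(.02,.005):
        x0=minimize(lambda v:-sum(ious(v)),x0,method="Nelder-Mead",options=dict(initial_simplex=np.vstack([x0]+[x0+d*e for e in np.eye(n)]),xatol=1e-4,fatol=1e-4,maxiter=150)).x
    return np.round(np.r_[x0[:2]*1000,np.degrees(x0[2]/5) if yaw else 0],1),np.round(ious(x0),2)
def unproj(uv,z,c):
    q=cv2.undistortPoints(np.array([[uv]],float),c["camera_matrix"],c["dist"])[0,0]
    R,t=c["world_to_cam"][:3,:3],c["world_to_cam"][:3,3]
    o=-R.T@t; d=R.T@np.r_[q,1]; return o+d*(z-o[2])/d[2]
E
python3 - <<'E'
from rig import *; from fit import *
T={"orange_carrier":("carrier",(195,204),(209,176),.05),"blue_carrier":("carrier",(281,170),(295,196),.05),"field_stand":("stand",(384,171),(395,246),.05),
"orange_jar":("jar",(281,219),(257,204),.06),"white_bottle":("bottle",(408,221),(370,285),.05),"blue_tube":("tube",(391,164),(396,221),.09),"filter_box":("box",(330,252),(270,270),.01)}
cs={n:camera_params(n) for n in("top","scene")}
for l,(s,pt,ps,z) in T.items():
    v=[]
    for n,q in(("top",pt),("scene",ps)):
        grab_frame(n) if l=="orange_carrier" else 0
        ms=[m for m in masks_of(l,n)]
        ms=[m for m in ms if np.hypot(*(np.array(m["point"])-q))<10]
        if ms: v.append((ms[0]["mask"].astype(np.float32),cs[n]))
    g=unproj(pt,z,cs["top"])
    if not v: print(l,"none",g);continue
    y=s in("carrier","stand","box")
    print(l,g.round(3),[fit(s,[w],(g[0],g[1],0),y) for w in v],"BOTH",fit(s,v,(g[0],g[1],0),y))
for u,w in (("top",(291,119)),("top",(405,98)),("top",(335,110))): print(u,w,unproj(w,.1,cs[u]).round(3))
for p in((.6,-.3,.105),): print(proj([p],cs["top"]))
E
```

```text
orange_carrier [0.486 0.269 0.05 ] [(array([4.857e+02, 2.741e+02, 1.000e-01]), array([0.96], dtype=float32)), (array([4.851e+02, 2.734e+02, 1.000e-01]), array([0.94], dtype=float32))] BOTH (array([ 4.853e+02,  2.736e+02, -1.000e-01]), array([0.96, 0.94], dtype=float32))
blue_carrier [0.564 0.077 0.05 ] [(array([ 5.715e+02,  7.690e+01, -1.000e-01]), array([0.91], dtype=float32)), (array([573.2,  76.7,   0. ]), array([0.79], dtype=float32))] BOTH (array([571.7,  76.3,   0. ]), array([0.91, 0.78], dtype=float32))
field_stand [ 0.563 -0.158  0.05 ] [(array([ 5.724e+02, -1.698e+02,  1.000e-01]), array([0.83], dtype=float32)), (array([ 5.751e+02, -1.685e+02,  3.000e-01]), array([0.83], dtype=float32))] BOTH (array([ 573.1, -169.2,   -0. ]), array([0.82, 0.82], dtype=float32))
orange_jar [0.451 0.076 0.06 ] [(array([450.6,  70.4,   0. ]), array([0.89], dtype=float32)), (array([450.7,  68.9,   0. ]), array([0.94], dtype=float32))] BOTH (array([451.8,  69.9,   0. ]), array([0.89, 0.94], dtype=float32))
white_bottle [ 0.448 -0.209  0.05 ] [(array([ 440.5, -216.5,    0. ]), array([0.88], dtype=float32)), (array([ 444.9, -216.8,    0. ]), array([0.86], dtype=float32))] BOTH (array([ 441.3, -218.6,    0. ]), array([0.87, 0.86], dtype=float32))
blue_tube [ 0.569 -0.164  0.09 ] [(array([ 567.1, -172.4,    0. ]), array([0.92], dtype=float32))] BOTH (array([ 567.1, -172.4,    0. ]), array([0.92], dtype=float32))
filter_box [ 0.38  -0.037  0.01 ] [(array([ 3.71e+02, -4.33e+01,  1.00e-01]), array([0.87], dtype=float32)), (array([ 3.714e+02, -4.460e+01,  2.000e-01]), array([0.89], dtype=float32))] BOTH (array([ 3.714e+02, -4.400e+01,  2.000e-01]), array([0.86, 0.89], dtype=float32))
top (291, 119) [0.666 0.055 0.1  ]
top (405, 98) [ 0.718 -0.199  0.1  ]
top (335, 110) [ 0.688 -0.042  0.1  ]
[[453.57682331 149.12475971]]
```

```bash
sed -i 's#v\[2\]/5#v[2]*5#; s#p0\[2\]\*5#p0[2]/5#; s#x0\[2\]/5#x0[2]*5#' fit.py
cat >> fit.py <<'E'
def tri(obs):
    A=[];b=[]
    for uv,c in obs:
        p,q=unproj(uv,0,c),unproj(uv,.5,c); d=(q-p)/np.linalg.norm(q-p); M=np.eye(3)-np.outer(d,d); A.append(M); b.append(M@p)
    return np.linalg.lstsq(np.vstack(A),np.hstack(b),rcond=None)[0]
E
python3 - <<'E'
from rig import *; from fit import *
t,s=camera_params("top"),camera_params("scene")
for n,a,b in(("drawerL",(352,97),(413,113)),("drawerR",(456,98),(508,158)),("handle",(404,98),(450,148)),("pumptopR",(334,107),(406,168)),("box",(450,200),(495,410)),("squirt",(230,130),(281,120)),("capO1",(375,166),(376,206)),("capB",(396,165),(398,215)),("capO2",(414,163),(419,224))):
    print(n,tri([(a,t),(b,s)]).round(3))
E
```

```text
drawerL [ 0.683 -0.077  0.22 ]
drawerR [ 0.683 -0.278  0.206]
handle [ 0.687 -0.176  0.187]
pumptopR [ 0.722 -0.062  0.08 ]
box [ 0.544 -0.432 -0.195]
squirt [0.623 0.18  0.149]
capO1 [ 0.563 -0.127  0.098]
capB [ 0.565 -0.172  0.1  ]
capO2 [ 0.57  -0.213  0.098]
```

```bash
python3 -m jog '[[0,30,50,0,0,10],[20,80,100,0,0,20],[30,140,130,0,0,30],[50,200,130,0,0,40],[80,250,130,0,0,50],[120,290,130,0,0,60],[160,330,130,0,0,67],[200,380,130,0,0,67],[240,429,130,0,0,67],[250,429,130,0,0,67],[250,429,130,0,0,67]]'
python3 - <<'E'
from rig import *; import cv2
cv2.imwrite("pics/w1.png",grab_frame("wrist")); c=camera_params("wrist"); print(sense()["tool_pos"],c)
E
```

```text
clock: 3.18
tool_pos: [0.5038, -0.1697, 0.3772]
eef_rot: [0.707, 0.707, -0.0, -0.0]
contact_force: [-0.9, -1.6, 0.3]
finger_gap: 0.0872
grasp_force: 0.0
[ 0.50311813 -0.17063763  0.3772965 ] {'camera_matrix': array([[322.37218479,   0.        , 284.30305698],
       [  0.        , 322.37218479, 204.30614722],
       [  0.        ,   0.        ,   1.        ]]), 'dist': array([-0.06879856,  0.        ,  0.        ,  0.        ,  0.        ]), 'world_to_cam': array([[ 0.99999705, -0.0021888 , -0.0010513 , -0.50435301],
       [-0.00180655, -0.95993902,  0.28020316, -0.23369516],
       [-0.00162249, -0.28020044, -0.95994015,  0.46939883],
       [ 0.        ,  0.        ,  0.        ,  1.        ]])}
```

View pics/w1.png

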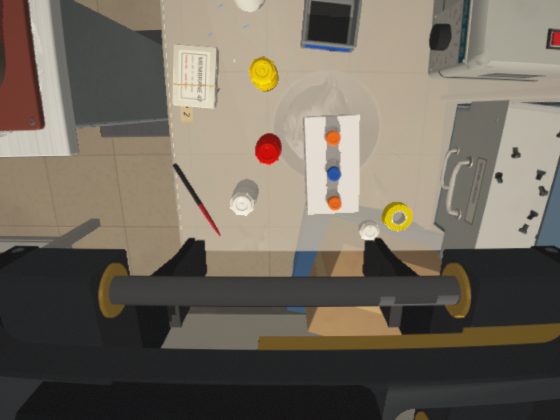

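```bash
cat >> fit.py <<'E'
def blobs(img,kind,roi,amin=15):
    """centroids of orange/blue blobs in roi (u0,v0,u1,v1)"""
    h=cv2.cvtColor(img,cv2.COLOR_BGR2HSV); lo,hi=((3,110,90),(20,255,255)) if kind=="o" else ((100,90,40),(130,255,255))
    m=cv2.inRange(h,lo,hi); k=np.zeros_like(m); k[roi[1]:roi[3],roi[0]:roi[2]]=1
    n,_,st,ce=cv2.connectedComponentsWithStats(m*k)
    return [tuple(ce[i]) for i in range(1,n) if st[i,4]>=amin]
E
python3 - <<'E'
from rig import *; from fit import *
R={"top":(360,150,425,178),"scene":(365,195,430,232),"wrist":(305,115,360,215)}
cs={}
for n in R:
    im=grab_frame(n); c=cs[n]=camera_params(n)
    for k in "ob":
        for b in blobs(im,k,R[n]): print(n,k,np.round(b,1),(unproj(b,.1,c)*1000).round(1)[:2])
v={n:masks_of("field_stand",n) for n in R}
for n in R:
    ms=[(m["mask"].astype(np.float32),cs[n]) for m in v[n] if m["mask"].sum()>1500]
    if ms: print(n,fit("stand",ms[:1],(.572,-.169,0)))
for z in(.15,.187):print(unproj((444,180),z,cs["wrist"]).round(3))
E
```

```text
top o [414.1 162.8] [ 569.5 -211.5]
top o [375.4 165. ] [ 563.9 -126.6]
top b [396.2 164.1] [ 566.4 -172.1]
scene o [376.6 204.9] [ 564.  -127.2]
scene o [418.7 223.6] [ 569.4 -213.1]
scene b [398.6 214.5] [ 567.4 -172.9]
wrist o [333.4 136.3] [ 566.4 -125.8]
wrist o [335.  201.4] [ 571.8 -211.9]
wrist b [334.3 172. ] [ 569.2 -171.9]
top (array([ 571.5, -168.5,    1.7]), array([0.85], dtype=float32))
scene (array([ 575.4, -168.8,    2.3]), array([0.78], dtype=float32))
wrist (array([ 573.9, -169.6,    3.2]), array([0.84], dtype=float32))
[ 0.692 -0.172  0.15 ]
[ 0.673 -0.164  0.187]
```

```bash
python3 -m jog '[[40,20,-50,0,0,0],[61,42,-100,0,0,0],[61,42,-150,0,0,0],[61,42,-200,0,0,0],[61,42,-240,0,0,0],[61,42,-260,0,0,0],[61,42,-277,0,0,0],[61,42,-277,0,0,0],[61,42,-277,0,0,0]]' 0 15; python3 -m jog '[[0,0,0,0,0,0],[0,0,0,0,0,0],[0,0,0,0,0,0],[0,0,0,0,0,0],[0,0,0,0,0,0]]' -1 15
```

```text
clock: 4.65
tool_pos: [0.5654, -0.1276, 0.1019]
eef_rot: [0.707, 0.707, 0.0, 0.001]
contact_force: [0.9, -1.0, -0.5]
finger_gap: 0.0432
grasp_force: 0.0
clock: 5.28
tool_pos: [0.565, -0.1275, 0.1008]
eef_rot: [0.707, 0.707, 0.0, 0.0]
contact_force: [2.3, 0.5, -0.4]
finger_gap: 0.0173
grasp_force: 14.8
```

```bash
python3 -m jog '[[0,0,20,0,0,0],[0,0,60,0,0,0],[0,0,110,0,0,0],[0,20,160,0,0,0],[-10,70,160,0,0,0],[-20,130,160,0,0,0],[-35,190,160,0,0,0],[-50,250,160,0,0,0],[-60,310,160,0,0,0],[-70,360,160,0,0,0],[-80,390,160,0,0,0],[-80,390,160,0,0,0]]'
python3 - <<'E'
from rig import *; from fit import *
im=grab_frame("wrist"); c=camera_params("wrist"); cv2.imwrite("pics/w2.png",im); print(sense()["tool_pos"])
for l,p in(("orange_carrier",(.485,.274,0)),("blue_carrier",(.572,.077,0))):
    for n in("wrist","top","scene"):
        if n!="wrist" and l=="orange_carrier": grab_frame(n)
        for m in masks_of(l,n)[:1]: print(l,n,m["score"],m["point"],fit("carrier",[(m["mask"].astype(np.float32),camera_params(n))],p))
E
```

```text
clock: 6.78
tool_pos: [0.4827, 0.2654, 0.2618]
eef_rot: [0.705, 0.709, 0.0, -0.0]
contact_force: [-0.3, 0.5, -0.2]
finger_gap: 0.0168
grasp_force: 14.8
[0.4838325  0.26330743 0.26153871]
orange_carrier wrist 0.86 [282.3, 158.7] (array([488.7, 271.8,  -1.3]), array([0.91], dtype=float32))
orange_carrier top 0.9 [213.8, 204.0] (array([486.8, 268.6,  -2.4]), array([0.49], dtype=float32))
orange_carrier scene 0.57 [211.9, 172.8] (array([485.2, 277.5,  -2. ]), array([0.95], dtype=float32))
blue_carrier top 0.92 [281.8, 169.9] (array([571.7,  75.5,  -5.9]), array([0.96], dtype=float32))
blue_carrier scene 0.56 [294.6, 194.5] (array([572.2,  76.1,  -7. ]), array([0.82], dtype=float32))
```

View pics/w2.png

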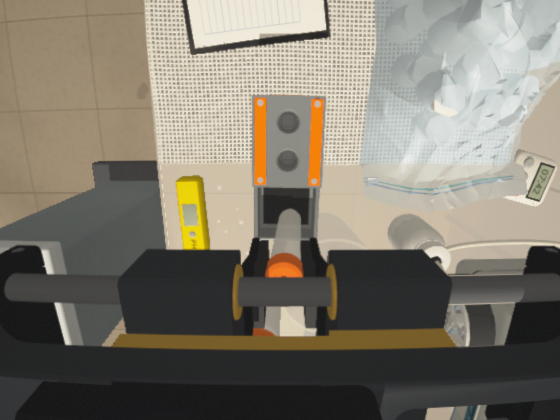

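The wrist view shows the orange carrier's wells at (288,121) and (288,160), with the bay at (285,212). The tube is held upright, its cap at (284,267).

Run:
```python
from rig import *; from fit import *
c=camera_params("wrist")
for p in((288,121),(288,160.5),(260,103),(318,103),(257,181),(314,181)): print(p,(unproj(p,.058,c)*1000).round(1)[:2])
print(proj([[.4838,.2633,.26-.088]],c))
q=c["world_to_cam"]
for z in(.156,.17): print(z,proj([[.4838,.2633,z]],c))
```

```text
(288, 121) [490.  328.3]
(288, 160.5) [490.  287.4]
(260, 103) [461.6 346.3]
(318, 103) [520.5 346.2]
(257, 181) [456.6 265.3]
(314, 181) [518.1 265.2]
[[281.19220451 216.01638949]]
0.156 [[281.38666927 209.62293236]]
0.17 [[281.21785826 215.17268476]]
```

Run:
```python
from rig import *; from fit import *
im=cv2.imread("pics/w2.png")[195:295,235:335]; cv2.imwrite("pics/w2c.png",cv2.resize(im,None,fx=6,fy=6,interpolation=cv2.INTER_CUBIC))
c=camera_params("wrist")
for z in(.249,.262,.167): print(z,proj([[.4838,.2633,z]],c))
```

```text
0.249 [[279.75835626 263.31064302]]
0.262 [[279.38262838 275.74931121]]
0.167 [[281.25558724 213.93200336]]
```

View pics/w2c.png

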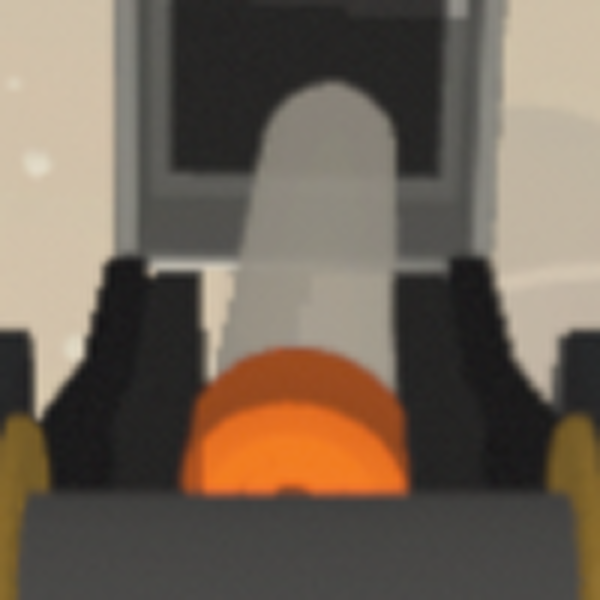

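The tube hangs with its tip about 5 mm towards +x, so I'll tilt the tool 3° about y to bring it vertical, then go to the far well.

```bash
python3 -m jog '[[1,20,0,0,1,0],[1,50,0,0,2,0],[1,66,-20,0,3,0],[1,66,-60,0,3,0],[1,66,-95,0,3,0],[1,66,-105,0,3,0],[1,66,-115,0,3,0],[1,66,-125,0,3,0],[1,66,-125,0,3,0]]'
python3 - <<'E'
from rig import *; from fit import *
im=grab_frame("wrist"); cv2.imwrite("pics/w3.png",cv2.resize(im[80:290,180:400],None,fx=2.8,fy=2.8))
E
```

```text
clock: 8.35
tool_pos: [0.4856, 0.3284, 0.1355]
eef_rot: [0.707, 0.707, -0.019, -0.019]
contact_force: [0.3, -1.2, 0.0]
finger_gap: 0.017
grasp_force: 14.8
```

View pics/w3.png

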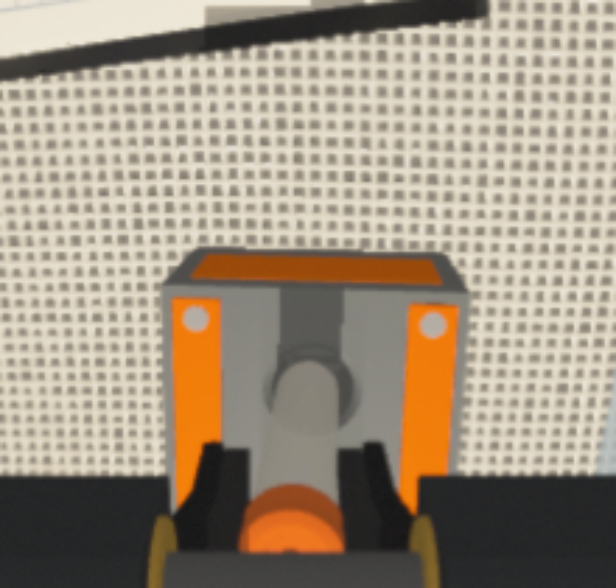

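The crop shows the tube entering the well at (310,385), about 2 mm towards -x from centre, with no contact force. I'll shift +1.5 mm and go down.

```bash
python3 -m jog '[[1.5,0,-10,0,0,0],[1.5,0,-20,0,0,0],[1.5,0,-28,0,0,0],[1.5,0,-33,0,0,0],[1.5,0,-35,0,0,0],[1.5,0,-35,0,0,0]]'
```

```text
clock: 9.15
tool_pos: [0.4872, 0.3287, 0.1008]
eef_rot: [0.707, 0.707, -0.018, -0.019]
contact_force: [0.2, -0.0, 1.0]
finger_gap: 0.017
grasp_force: 14.8
```

Down to the pick height without force. Release it and rise, undoing the tilt, then head for the second orange tube.

```bash
python3 -m jog '[[0,0,0,0,0,0],[0,0,0,0,0,0],[0,0,0,0,0,0],[0,0,20,0,0,0],[0,0,60,0,0,0],[0,0,110,0,-1,0],[0,-30,150,0,-3,0],[0,-65,160,0,-3,0],[0,-65,160,0,-3,0]]' 0 15
python3 - <<'E'
from rig import *; from fit import *
im=grab_frame("wrist"); c=camera_params("wrist"); cv2.imwrite("pics/w4.png",cv2.resize(im[60:290,180:400],None,fx=2.6,fy=2.6)); print(sense()["tool_pos"])
for b in blobs(im,"o",(255,90,315,190)): print(b,[(unproj(b,z,c)*1000).round(1)[:2] for z in(.1,.11)])
im=grab_frame("scene");c=camera_params("scene")
for b in blobs(im,"o",(170,120,250,200)): print(b,[(unproj(b,z,c)*1000).round(1)[:2] for z in(.1,.11)])
E
```

```text
clock: 10.28
tool_pos: [0.4882, 0.2613, 0.2631]
eef_rot: [0.709, 0.706, 0.001, 0.002]
contact_force: [0.0, 0.0, -0.5]
finger_gap: 0.0436
grasp_force: 0.0
[0.48755227 0.26279573 0.26220448]
(np.float64(257.0357142857143), np.float64(136.92380952380952)) [array([464.3, 316.4]), array([465.1, 317.2])]
(np.float64(308.52033368091764), np.float64(138.35140771637123)) [array([511.6, 314.9]), array([510.9, 315.7])]
(np.float64(275.92134831460675), np.float64(117.71629213483146)) [array([481.8, 333.5]), array([482.1, 333.7])]
(np.float64(191.06521739130434), np.float64(138.19565217391303)) [array([481.3, 329.7]), array([470. , 312.9])]
(np.float64(209.62765957446808), np.float64(152.5531914893617)) [array([468.9, 245.8]), array([457.9, 230.7])]
(np.float64(190.6090909090909), np.float64(161.5090909090909)) [array([415.5, 242.7]), array([405.5, 227.7])]
(np.float64(187.73853211009174), np.float64(169.87614678899084)) [array([390.4, 218.6]), array([380.9, 204.1])]
(np.float64(233.01063829787233), np.float64(188.93085106382978)) [array([409.8,  98.7]), array([400. ,  86.5])]
(np.float64(247.69117647058823), np.float64(189.76470588235293)) [array([428.2,  76.7]), array([417.9,  64.9])]
```

View pics/w4.png

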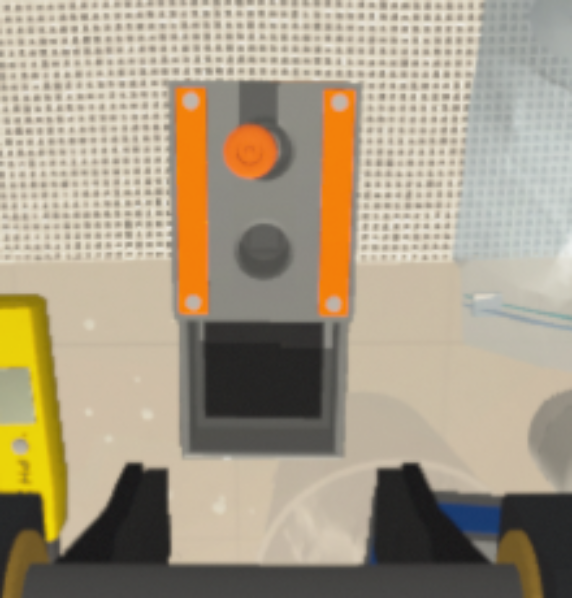

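The crop shows the cap at (250,150) with the tube in the far well, leaning slightly, and the near well free at (264,250). On to the second orange tube.

```bash
python3 -m jog '[[5,-25,0,0,0,0],[10,-70,0,0,0,0],[20,-125,0,0,0,0],[30,-180,0,0,0,0],[40,-235,0,0,0,0],[50,-290,0,0,0,0],[60,-345,0,0,0,0],[75,-400,0,0,0,0],[83,-450,0,0,0,0],[83,-475,0,0,0,0],[83,-476,-40,0,0,0],[83,-476,-75,0,0,0]]' 0 15; python3 -m jog '[[0,0,-40,0,0,0],[0,0,-70,0,0,0],[0,0,-85,0,0,0],[0,0,-85,0,0,0],[0,0,-85,0,0,0]]'; python3 -m jog '[[0,0,0,0,0,0],[0,0,0,0,0,0],[0,0,0,0,0,0],[0,0,0,0,0,0],[0,0,0,0,0,0]]' -1 15
```

```text
clock: 11.88
tool_pos: [0.5706, -0.2114, 0.184]
eef_rot: [0.707, 0.707, 0.0, -0.001]
contact_force: [0.9, 0.1, 0.0]
finger_gap: 0.0437
grasp_force: 0.0
clock: 12.5
tool_pos: [0.571, -0.2123, 0.1018]
eef_rot: [0.707, 0.707, 0.0, 0.001]
contact_force: [-0.5, -0.1, 0.5]
finger_gap: 0.0436
grasp_force: 0.0
clock: 13.12
tool_pos: [0.5703, -0.2125, 0.1007]
eef_rot: [0.707, 0.707, 0.0, 0.0]
contact_force: [1.9, 0.5, 1.2]
finger_gap: 0.0167
grasp_force: 14.9
```

```bash
python3 -m jog '[[0,0,20,0,0,0],[0,0,60,0,0,0],[0,0,110,0,0,0],[0,25,160,0,0,0],[-10,75,160,0,0,0],[-20,130,160,0,0,0],[-30,190,160,0,0,0],[-45,250,160,0,0,0],[-60,310,160,0,0,0],[-70,370,160,0,0,0],[-83,425,160,0,0,0],[-83,455,160,0,0,0]]'; python3 -m jog '[[0,7,0,0,0,0],[0,7,0,0,0,0]]';python3 - <<'E'
from rig import *; from fit import *
im=grab_frame("wrist"); c=camera_params("wrist"); cv2.imwrite("pics/w5.png",cv2.resize(im[90:290,180:390],None,fx=2.8,fy=2.8)); p=sense()["tool_pos"];print(p)
for z in(.167,.249): print(proj([[p[0],p[1],z]],c))
E
```

```text
clock: 14.62
tool_pos: [0.4852, 0.246, 0.2623]
eef_rot: [0.706, 0.708, 0.0, 0.0]
contact_force: [0.5, -0.5, -0.5]
finger_gap: 0.0167
grasp_force: 14.9
clock: 14.88
tool_pos: [0.4871, 0.249, 0.261]
eef_rot: [0.707, 0.707, -0.0, 0.0]
contact_force: [-0.2, -1.8, -0.1]
finger_gap: 0.0169
grasp_force: 14.9
[0.4873941  0.24830795 0.26086298]
[[282.65333386 215.59057366]]
[[281.82901143 265.62736001]]
```

View pics/w5.png

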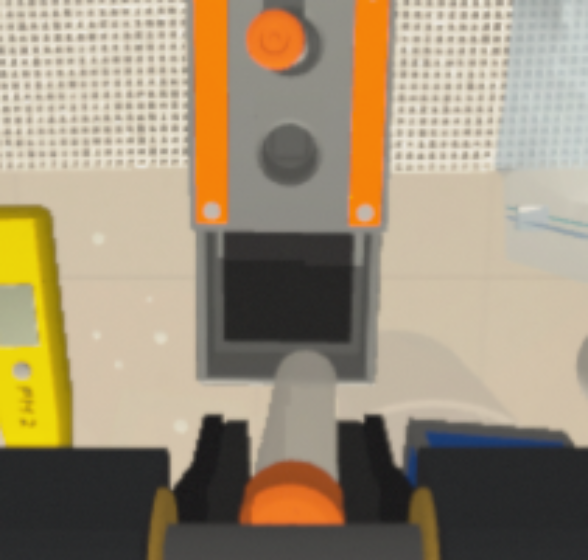

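Same lean as before: tip at (305,365), cap at (293,500), near well at (289,152). I'll use the same 3° correction into the near well.

```bash
python3 -m jog '[[0,15,0,0,1,0],[0,35,0,0,2,0],[0,39,-20,0,3,0],[0,39,-60,0,3,0],[0,39,-95,0,3,0],[0,39,-105,0,3,0],[0,39,-115,0,3,0],[0,39,-125,0,3,0]]'; python3 -m jog '[[0,0,-10,0,0,0],[0,0,-20,0,0,0],[0,0,-28,0,0,0],[0,0,-33,0,0,0],[0,0,-35,0,0,0],[0,0,-35,0,0,0]]'
```

```text
clock: 15.92
tool_pos: [0.4877, 0.2889, 0.136]
eef_rot: [0.707, 0.707, -0.018, -0.018]
contact_force: [0.7, -0.1, 0.1]
finger_gap: 0.0168
grasp_force: 14.9
clock: 16.68
tool_pos: [0.4872, 0.2887, 0.1008]
eef_rot: [0.707, 0.707, -0.018, -0.018]
contact_force: [1.0, 0.5, 1.9]
finger_gap: 0.0166
grasp_force: 14.9
```

```bash
python3 -m jog '[[0,0,0,0,0,0],[0,0,0,0,0,0],[0,0,0,0,0,0],[0,0,20,0,0,0],[0,0,60,0,0,0],[0,0,110,0,-1,0],[0,-30,160,0,-3,0],[0,-80,160,0,-3,0],[20,-140,160,0,-3,0],[40,-200,160,0,-3,0],[60,-250,160,0,-3,0],[80,-290,160,0,-3,0]]' 0 15; python3 -m jog '[[0,-30,20,0,0,0],[0,-30,20,0,0,0]]'
python3 - <<'E'
from rig import *; from fit import *
im=grab_frame("wrist"); c=camera_params("wrist"); cv2.imwrite("pics/w6.png",im); print(sense()["tool_pos"])
for m in masks_of("blue_carrier","wrist")[:1]: print(m["score"],m["point"],fit("carrier",[(m["mask"].astype(np.float32),c)],(.572,.077,-.1)))
for n,roi in(("scene",(170,120,250,180)),("top",(150,185,240,220))):
    im=grab_frame(n);c=camera_params(n)
    for b in blobs(im,"o",roi): print(n,np.round(b),[(unproj(b,z,c)*1000).round(1)[:2] for z in(.1,)])
    for l in("orange_tube_a",):
        for m in masks_of(l,n): print(n,l,round(m["score"],2),m["point"],m["mask"].sum(),(unproj(m["point"],.09,c)*1000).round())
E
```

```text
clock: 18.18
tool_pos: [0.5676, -0.0039, 0.2623]
eef_rot: [0.708, 0.706, 0.0, 0.001]
contact_force: [0.4, 0.4, 1.2]
finger_gap: 0.0433
grasp_force: 0.0
clock: 18.42
tool_pos: [0.5678, -0.0342, 0.2831]
eef_rot: [0.709, 0.705, 0.001, 0.001]
contact_force: [-0.6, 0.3, -0.3]
finger_gap: 0.0437
grasp_force: 0.0
[ 0.56742472 -0.03202141  0.28220685]
0.62 [285.2, 70.4] (array([571.8,  78.8,  -5.1]), array([0.99], dtype=float32))
scene [191. 138.] [array([481. , 329.5])]
scene [201. 143.] [array([482.5, 294.3])]
scene [213. 154.] [array([469.2, 234.1])]
scene [190. 161.] [array([415.5, 243.2])]
scene [187. 170.] [array([390.7, 220.3])]
scene orange_tube_a 0.67 [201.9, 149.0] 150 [478. 286.  90.]
scene orange_tube_a 0.57 [195.3, 145.9] 146 [476. 309.  90.]
top [178. 191.] [array([507.1, 295.4])]
top [231. 206.] [array([475.1, 181.1])]
top [177. 201.] [array([483.8, 296.9])]
top [161. 203.] [array([481.4, 330.8])]
top [176. 216.] [array([452.6, 297.9])]
top orange_tube_a 0.59 [179.4, 201.5] 136 [485. 294.  90.]
```

View pics/w6.png

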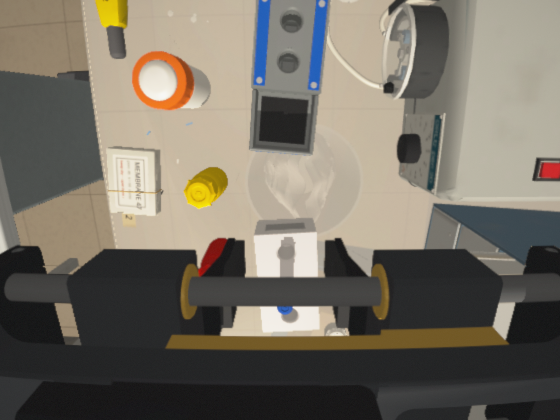

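Both orange caps sit at z≈0.10 in the two fixed views, so those tubes are down. The wrist picture shows the blue carrier's wells at (291,22) and (288,62), the bay at (284,120), and the pump head close by at (385-445, 5-98). I'll take the blue tube and check the pump clearance.

```bash
python3 - <<'E'
from rig import *; from fit import *
c=camera_params("wrist");t,s=camera_params("top"),camera_params("scene")
for p in((291,22),(288,62)): print(p,(unproj(p,.058,c)*1000).round(1)[:2])
for z in(.05,.1,.15,.2): print(z,unproj((384,50),z,c).round(3),"dial",unproj((397,150),z,c).round(3))
print("head",tri([((270,121),t),((385,50),c)]).round(3),tri([((271,121),t),((325,143),s)]).round(3))
print("squirt",tri([((230,130),t),((281,118),s)]).round(3))
print("red",fit("bottle",[(max(masks_of("white_bottle","top"),key=lambda m:-abs(m["point"][0]-377))["mask"].astype(np.float32),t)],(.46,-.15,0),False))
print("yellow",fit("bottle",[(max(masks_of("white_bottle","top"),key=lambda m:-abs(m["point"][0]-335))["mask"].astype(np.float32),t)],(.46,-.05,0),False))
print(sense()["q"].round(2))
E
python3 -m jog '[[0,-40,0,0,0,0],[0,-90,0,0,0,0],[0.5,-130,-40,0,0,0],[0.5,-141,-90,0,0,0],[0.5,-141,-130,0,0,0],[0.5,-141,-160,0,0,0],[0.5,-141,-180,0,0,0],[0.5,-141,-180,0,0,0],[0.5,-141,-180,0,0,0]]'; python3 -m jog '[[0,0,0,0,0,0],[0,0,0,0,0,0],[0,0,0,0,0,0],[0,0,0,0,0,0],[0,0,0,0,0,0]]' -1 15
```

```text
(291, 22) [574.6 135.2]
(288, 62) [571.7  96.3]
0.05 [0.674 0.111 0.05 ] dial [0.697 0.004 0.05 ]
0.1 [0.66  0.102 0.1  ] dial [0.68 0.01 0.1 ]
0.15 [0.645 0.093 0.15 ] dial [0.662 0.016 0.15 ]
0.2 [0.631 0.085 0.2  ] dial [0.645 0.021 0.2  ]
head [0.658 0.1   0.109] [0.664 0.093 0.108]
squirt [0.622 0.179 0.155]
red (array([ 477.6, -143.2,    0. ]), array([0.89], dtype=float32))
yellow (array([468.6, -41.9,   0. ]), array([0.66], dtype=float32))
[ 0.49  0.2  -0.6   1.6   0.11  1.38 -0.11]
clock: 19.95
tool_pos: [0.5684, -0.1725, 0.1018]
eef_rot: [0.707, 0.707, 0.0, 0.001]
contact_force: [0.5, -0.2, 0.7]
finger_gap: 0.0434
grasp_force: 0.0
clock: 20.58
tool_pos: [0.5678, -0.1725, 0.1007]
eef_rot: [0.707, 0.707, 0.0, 0.0]
contact_force: [0.5, -0.8, 1.2]
finger_gap: 0.0171
grasp_force: 14.9
```

The pump head front is at x≈0.66, inside the body's reach with the fingers along x. So I'll turn the tool 100° on the way to the blue carrier.

```bash
python3 -m jog '[[0,0,20,0,0,0],[0,0,60,0,0,0],[0,0,110,0,0,0],[0,30,160,0,0,10],[0,70,160,0,0,20],[0,110,160,0,0,30],[0,150,160,0,0,40],[0,190,160,0,0,50],[0,220,160,0,0,60],[2,245,160,0,0,70],[5,260,160,0,0,80],[5,267,160,0,0,90]]'; python3 -m jog '[[0,0,0,0,0,10],[0,0,-40,0,0,10],[0,0,-80,0,0,10],[0,0,-80,0,0,10]]'
python3 - <<'E'
from rig import *; from fit import *
im=grab_frame("wrist"); c=camera_params("wrist"); cv2.imwrite("pics/w7.png",cv2.resize(im[80:290,160:420],None,fx=2.8,fy=2.8)); p=sense()["tool_pos"];print(p,sense()["q"].round(2))
print(proj([[p[0],p[1],.087],[p[0],p[1],.18],[.572,.0945,.058]],c))
E
```

```text
clock: 22.08
tool_pos: [0.5723, 0.0957, 0.2619]
eef_rot: [-0.003, 1.0, -0.0, 0.0]
contact_force: [0.3, 0.7, -0.6]
finger_gap: 0.0174
grasp_force: 14.9
clock: 22.58
tool_pos: [0.5709, 0.0937, 0.1792]
eef_rot: [-0.087, 0.996, -0.0, -0.002]
contact_force: [-0.0, 1.4, 1.6]
finger_gap: 0.0166
grasp_force: 14.9
[0.57213975 0.09429016 0.18120691] [ 0.47  0.36 -0.86  1.69  0.29  1.23  1.28]
[[284.84966761 214.41637927]
 [285.22952952 273.92258092]
 [285.0550741  203.69082093]]
```

View pics/w7.png

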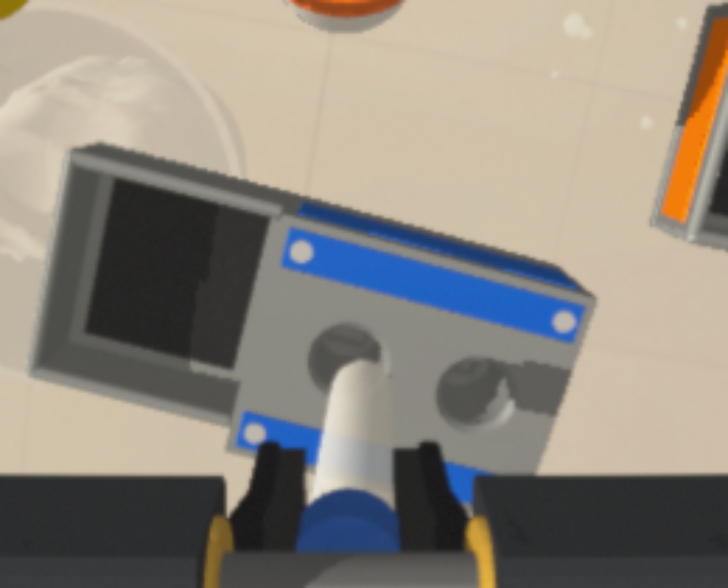

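The crop shows the blue tube's tip at (362,370), about 3 mm towards +y of its cap line. The near well is at (349,358) and the far one at (475,391). I'll compute where the wells are.

Run:
```python
from rig import *; from fit import *
im=grab_frame("wrist"); c=camera_params("wrist"); print(sense()["tool_pos"])
for p in((349,358),(475,391),(302,251),(564,321),(255,433)): q=(160+p[0]/2.8,80+p[1]/2.8); print(p,(unproj(q,.058,c)*1000).round(1)[:2])
for m in masks_of("blue_carrier","wrist")[:1]: print(m["score"],fit("carrier",[(m["mask"].astype(np.float32),c)],(.572,.077,-.1)))
```

```text
[0.57298243 0.09471911 0.18239151]
(349, 358) [577.2  95.3]
(475, 391) [580.9 135.3]
(302, 251) [547.2  76. ]
(564, 321) [554.5 157.2]
(255, 433) [606.3  70.6]
0.71 (array([574.3,  77.5,  -5. ]), array([0.9], dtype=float32))
```

```bash
python3 -m jog '[[2.5,0,0,-1,0,0],[2.5,0,0,-2.3,-0.4,0],[2.5,0,-15,-2.3,-0.4,0],[2.5,0,-28,-2.3,-0.4,0],[2.5,0,-36,-2.3,-0.4,0],[2.5,0,-44,-2.3,-0.4,0]]'; python3 -m jog '[[0,0,-8,0,0,0],[0,0,-16,0,0,0]]'; python3 -m jog '[[0,0,-8,0,0,0],[0,0,-15,0,0,0],[0,0,-19,0,0,0],[0,0,-20,0,0,0],[0,0,-20,0,0,0]]'
```

```text
clock: 23.48
tool_pos: [0.575, 0.0944, 0.1357]
eef_rot: [-0.087, 0.996, -0.02, 0.001]
contact_force: [0.3, 0.0, 0.3]
finger_gap: 0.0167
grasp_force: 14.9
clock: 23.72
tool_pos: [0.5751, 0.0945, 0.1201]
eef_rot: [-0.087, 0.996, -0.02, 0.002]
contact_force: [-0.7, 0.1, 0.6]
finger_gap: 0.0169
grasp_force: 14.9
clock: 24.35
tool_pos: [0.5753, 0.0946, 0.1008]
eef_rot: [-0.087, 0.996, -0.02, 0.002]
contact_force: [0.3, -0.4, 1.2]
finger_gap: 0.0166
grasp_force: 14.9
```

The blue tube went down freely. Release, rise, turn back and take the jar.

```bash
python3 -m jog '[[0,0,0,0,0,0],[0,0,0,0,0,0],[0,0,0,0,0,0],[0,0,20,0,0,0],[0,0,60,0,0,0],[0,0,110,1,0,0],[0,0,150,2.3,0.4,0],[0,0,150,2.3,0.4,0]]' 0 15; python3 -m jog '[[-10,-3,0,0,0,-10],[-25,-6,0,0,0,-20],[-40,-9,0,0,0,-30],[-55,-12,0,0,0,-40],[-70,-15,0,0,0,-50],[-85,-18,0,0,0,-60],[-100,-21,0,0,0,-70],[-115,-24,0,0,0,-80],[-124,-25,0,0,0,-90],[-124,-25,0,0,0,-100],[-124,-25,0,0,0,-100]]' 1 25
python3 - <<'E'
from rig import *; from fit import *
print(sense()["tool_pos"],sense()["eef_rot"].round(3))
for n in("scene","top"):
    im=grab_frame(n);c=camera_params(n)
    for m in masks_of("blue_tube",n)[:2]: print(n,round(m["score"],2),m["point"],(unproj(m["point"],.09,c)*1000).round())
    for b in blobs(im,"b",(230,140,330,200)): print(n,np.round(b),[(unproj(b,z,c)*1000).round(1)[:2] for z in(.1,)])
im=grab_frame("wrist");cv2.imwrite("pics/w8.png",im)
E
```

```text
clock: 25.35
tool_pos: [0.5767, 0.095, 0.2552]
eef_rot: [-0.087, 0.996, 0.0, 0.003]
contact_force: [-0.1, -0.7, -0.2]
finger_gap: 0.0437
grasp_force: 0.0
clock: 26.72
tool_pos: [0.4507, 0.0697, 0.2506]
eef_rot: [0.707, 0.707, -0.0, 0.0]
contact_force: [0.3, 0.6, 0.4]
finger_gap: 0.0869
grasp_force: 0.0
[0.45072012 0.06965391 0.25058118] [ 0.707  0.707 -0.     0.   ]
scene 0.48 [294.2, 168.1] [565.  83.  90.]
scene [296. 161.] [array([577.1,  89.8])]
scene [289. 165.] [array([552.8,  87.1])]
scene [278. 179.] [array([497.3,  63.3])]
scene [305. 175.] [array([548.9,  38.7])]
scene [280. 192.] [array([467.3,  28.7])]
```

View pics/w8.png

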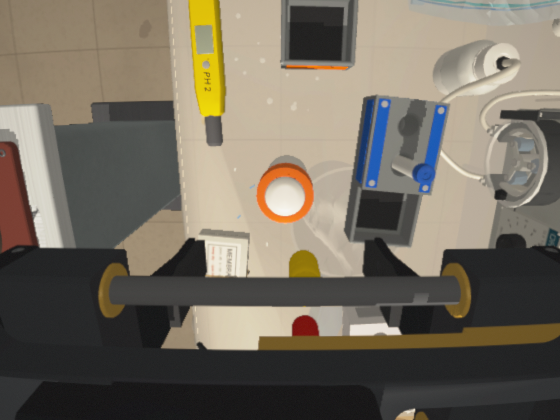

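The jar is right under the gripper at (285,192). The blue tube stands in its near well, cap at (424,173), leaning a little. I'll triangulate its cap height and go down on the jar.

```bash
python3 - <<'E'
from rig import *; from fit import *
c,s=camera_params("wrist"),camera_params("scene")
print("cap",tri([((424.5,173),c),((296,161),s)]).round(4))
for z in(.1,.114): print("jar",unproj((285.5,195),z,c).round(4))
E
python3 -m jog '[[0,0,-40,0,0,0],[0,0,-80,0,0,0],[0,0,-115,0,0,0],[0,0,-140,0,0,0],[0,0,-152,0,0,0],[0,0,-152,0,0,0]]'; python3 -m jog '[[0,0,0,0,0,0],[0,0,0,0,0,0],[0,0,0,0,0,0],[0,0,0,0,0,0]]' -1 25
```

```text
cap [0.5814 0.0923 0.0974]
jar [0.4533 0.0711 0.1   ]
jar [0.4533 0.0747 0.114 ]
clock: 27.72
tool_pos: [0.4508, 0.0696, 0.0983]
eef_rot: [0.707, 0.707, -0.0, -0.001]
contact_force: [0.5, 0.3, 1.6]
finger_gap: 0.0869
grasp_force: 0.0
clock: 28.22
tool_pos: [0.4512, 0.0695, 0.0988]
eef_rot: [0.707, 0.707, 0.0, 0.0]
contact_force: [0.3, 0.7, 0.6]
finger_gap: 0.0546
grasp_force: 0.3
```

```bash
python3 -m jog '[[0,0,0,0,0,0],[0,0,0,0,0,0],[0,0,30,0,0,0],[0,0,80,0,0,0],[0,20,130,0,0,0],[5,60,130,0,0,0],[15,105,130,0,0,0],[30,140,130,0,0,0],[35,157,130,0,0,0],[35,157,110,0,0,0],[35,157,90,0,0,0],[35,157,90,0,0,0]]'
python3 - <<'E'
from rig import *; from fit import *
im=grab_frame("wrist");c=camera_params("wrist"); print(sense()["tool_pos"]);cv2.imwrite("pics/w9.png",im)
for p in((.486,.2267,.04),): print(proj([p],c))
E
```

```text
clock: 29.72
tool_pos: [0.4848, 0.2245, 0.186]
eef_rot: [0.708, 0.706, -0.002, -0.001]
contact_force: [0.6, -0.5, -0.2]
finger_gap: 0.053
grasp_force: 25.0
[0.48548281 0.22517046 0.18737572]
[[283.87089213 195.56497492]]
```

View pics/w9.png

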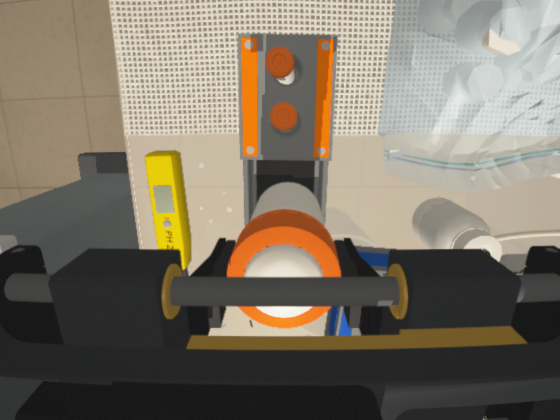

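The jar hangs over the orange bay, body at column 287 and bay centre at about 286. The two orange caps, at (281,62) and (285,117), are clear. I'll lower it.

```bash
python3 -m jog '[[0,1,-20,0,0,0],[0,1,-40,0,0,0],[0,1,-55,0,0,0],[0,1,-68,0,0,0],[0,1,-76,0,0,0],[0,1,-81,0,0,0],[0,1,-83,0,0,0],[0,1,-83,0,0,0]]'
```

```text
clock: 30.78
tool_pos: [0.4862, 0.2276, 0.1058]
eef_rot: [0.707, 0.707, 0.0, 0.0]
contact_force: [-0.4, 0.0, -0.4]
finger_gap: 0.0536
grasp_force: 25.0
```

```bash
python3 -m jog '[[0,0,-1,0,0,0],[0,0,-2,0,0,0],[0,0,-2,0,0,0]]'; python3 -m jog '[[0,0,0,0,0,0],[0,0,0,0,0,0],[0,0,0,0,0,0],[0,0,25,0,0,0],[0,0,70,0,0,0],[0,0,120,0,0,0],[-10,-30,150,0,0,0],[-20,-80,150,0,0,0],[-30,-135,150,0,0,0],[-35,-190,150,0,0,0],[-40,-245,150,0,0,0],[-43,-300,150,0,0,0]]' 1 25; python3 -m jog '[[0,-40,0,0,0,0],[0,-80,0,0,0,0],[0,-115,0,0,0,0],[0,-125,0,0,0,0],[0,-125,0,0,0,0]]' 0.5 25
python3 - <<'E'
from rig import *; from fit import *
p=sense()["tool_pos"];im=grab_frame("wrist");c=camera_params("wrist");print(p)
for m in masks_of("white_bottle","wrist")[:4]: print(m["score"],m["point"],(unproj(m["point"],.05,c)*1000).round(),fit("bottle",[(m["mask"].astype(np.float32),c)],(.443,-.2175,0),False))
im=grab_frame("scene");c=camera_params("scene")
for m in masks_of("white_bottle","scene")[:1]:print("scene",m["point"],fit("bottle",[(m["mask"].astype(np.float32),c)],(.443,-.2175,0),False))
for m in masks_of("orange_jar","scene")[:2]:
  P=[q+[0,0,.006] for q in S["jar"]]; S["j2"]=P
  print("jar",m["score"],m["point"],fit("j2",[(m["mask"].astype(np.float32),c)],(.486,.2275,0),False))
E
```

```text
clock: 31.15
tool_pos: [0.4865, 0.228, 0.1047]
eef_rot: [0.707, 0.707, 0.0, 0.0]
contact_force: [-2.1, -1.7, 9.3]
finger_gap: 0.0535
grasp_force: 24.8
clock: 32.65
tool_pos: [0.4426, -0.0742, 0.2538]
eef_rot: [0.707, 0.707, -0.0, 0.001]
contact_force: [1.2, -0.1, -0.4]
finger_gap: 0.0869
grasp_force: 0.0
clock: 33.28
tool_pos: [0.4431, -0.1972, 0.2533]
eef_rot: [0.708, 0.707, 0.0, -0.0]
contact_force: [0.4, 1.1, -0.2]
finger_gap: 0.0655
grasp_force: 0.0
[ 0.44308796 -0.19723334  0.25334981]
0.87 [285.0, 203.3] [ 445. -218.   50.] (array([ 444.4, -215.5,    0. ]), array([0.88], dtype=float32))
0.8 [322.4, 138.2] [ 484. -147.   50.] (array([ 443. , -217.5,    0. ]), array([0.], dtype=float32))
0.67 [316.7, 31.0] [476. -44.  50.] (array([ 443. , -217.5,    0. ]), array([0.], dtype=float32))
scene [373.1, 285.0] (array([ 441.2, -219.4,    0. ]), array([0.88], dtype=float32))
jar 0.71 [222.8, 164.9] (array([491.2, 233.7,   0. ]), array([0.79], dtype=float32))
```

The jar met the bay floor with 9 N and was released. The bottle is near (442.5, -217.5), so I'll descend and grip it.

```bash
python3 -m jog '[[-0.5,-20,-40,0,0,0],[-0.5,-20,-80,0,0,0],[-0.5,-20,-120,0,0,0],[-0.5,-20,-155,0,0,0],[-0.5,-20,-175,0,0,0],[-0.5,-20,-182,0,0,0],[-0.5,-20,-182,0,0,0]]'; python3 -m jog '[[0,0,0,0,0,0],[0,0,0,0,0,0],[0,0,0,0,0,0],[0,0,0,0,0,0],[0,0,0,0,0,0]]' -1 25
```

```text
clock: 34.4
tool_pos: [0.4428, -0.2172, 0.0718]
eef_rot: [0.707, 0.707, 0.0, -0.0]
contact_force: [-0.0, -0.4, 0.8]
finger_gap: 0.0653
grasp_force: 0.0
clock: 35.02
tool_pos: [0.4428, -0.2175, 0.0717]
eef_rot: [0.707, 0.707, 0.0, 0.0]
contact_force: [0.8, 0.2, 2.5]
finger_gap: 0.0354
grasp_force: 25.0
```

```bash
python3 -m jog '[[0,0,30,0,0,0],[0,0,80,0,0,0],[10,20,130,0,0,10],[25,50,130,0,0,20],[40,80,130,0,0,30],[55,110,130,0,0,40],[70,140,130,0,0,50],[85,170,130,0,0,60],[100,200,130,0,0,70],[115,230,130,0,0,80],[125,247,130,0,0,85],[125,247,130,0,0,85]]'
python3 - <<'E'
from rig import *; from fit import *
p=sense()["tool_pos"];print(p,sense()["finger_gap"],sense()["grasp_force"]);im=grab_frame("wrist");cv2.imwrite("pics/w10.png",im);c=camera_params("wrist")
print(proj([[.568,.030,.04],[p[0],p[1],.135]],c))
E
```

```text
clock: 36.52
tool_pos: [0.5676, 0.0311, 0.2012]
eef_rot: [0.043, 0.999, 0.001, -0.0]
contact_force: [0.5, -0.2, -0.9]
finger_gap: 0.0348
grasp_force: 25.0
[0.56759896 0.03110045 0.20123167] 0.03483724649903861 24.97732303541852
[[284.73082366 193.31164543]
 [286.57390931 227.31200161]]
```

View pics/w10.png

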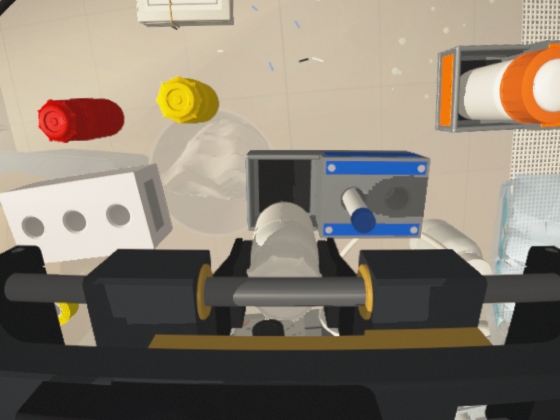

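The bottle is held upright over the blue bay, which spans columns 247-320 around its predicted centre (285,193). The blue tube's cap at (362,217) is clear of the fingers, and the jar stands in its bay at the upper right.

```bash
python3 -m jog '[[0,0,-35,0,0,0],[0,0,-65,0,0,0],[0,0,-85,0,0,0],[0,0,-100,0,0,0],[0,0,-112,0,0,0],[0,0,-120,0,0,0],[0,0,-124,0,0,0],[0,0,-125,0,0,0],[0,0,-125,0,0,0]]'
```

```text
clock: 37.7
tool_pos: [0.5684, 0.0296, 0.0778]
eef_rot: [0.044, 0.999, -0.0, 0.001]
contact_force: [-1.3, -1.2, 7.4]
finger_gap: 0.035
grasp_force: 25.1
```

```bash
python3 -m jog '[[0,0,0,0,0,0],[0,0,0,0,0,0],[0,0,0,0,0,0],[0,0,0,0,0,0],[0,0,30,0,0,0],[0,0,70,0,0,0],[0,0,120,0,0,0],[-20,-30,170,0,0,0],[-50,-80,200,0,0,0],[-80,-130,220,0,0,0],[-100,-180,220,0,0,0],[-110,-240,220,0,0,0]]' 0.2 25; python3 -m jog '[[0,-60,0,0,0,0],[0,-100,0,0,0,0],[0,-100,0,0,0,0]]'
python3 - <<'E'
from rig import *; from fit import *
t=grab_frame("top");s=grab_frame("scene")
a=cv2.resize(t[130:280,150:430],None,fx=2.2,fy=2.2);b=cv2.resize(s[120:270,160:440],None,fx=2.2,fy=2.2)
cv2.imwrite("pics/fin.png",np.vstack([a,b])[:600] if a.shape[0]*2<=660 else a); print(a.shape)
for n in("top","scene"):
    c=camera_params(n)
    for l,k in(("orange_jar","jar"),("white_bottle","bottle")):
        S["x"]=[q+[0,0,.006] for q in S[k]]
        for m in masks_of(l,n)[:3]: print(n,l,round(m["score"],2),m["point"],(unproj(m["point"],.07,c)*1000).round()[:2])
    for m in masks_of("blue_tube",n)[:1]: print(n,"blue",m["point"],(unproj(m["point"],.09,c)*1000).round()[:2])
E
```

```text
clock: 39.2
tool_pos: [0.4567, -0.2117, 0.2976]
eef_rot: [0.044, 0.999, -0.001, 0.001]
contact_force: [2.0, -0.7, -0.2]
finger_gap: 0.0521
grasp_force: 0.0
clock: 39.58
tool_pos: [0.4563, -0.3139, 0.2956]
eef_rot: [0.047, 0.999, 0.0, -0.001]
contact_force: [0.8, 1.2, 0.2]
finger_gap: 0.0524
grasp_force: 0.0
(330, 616, 3)
top orange_jar 0.65 [210.7, 202.3] [487. 230.]
top white_bottle 0.66 [300.6, 167.9] [564.  33.]
top white_bottle 0.61 [335.0, 210.6] [469. -42.]
top white_bottle 0.57 [379.0, 208.8] [ 473. -139.]
top blue [273.1, 159.6] [577.  94.]
scene orange_jar 0.91 [219.5, 165.8] [480. 228.]
scene white_bottle 0.89 [308.5, 232.5] [442. -70.]
scene white_bottle 0.86 [309.0, 191.8] [543.  20.]
scene white_bottle 0.86 [355.7, 256.6] [ 450. -171.]
scene blue [292.3, 170.4] [555.  79.]
```

View pics/fin.png

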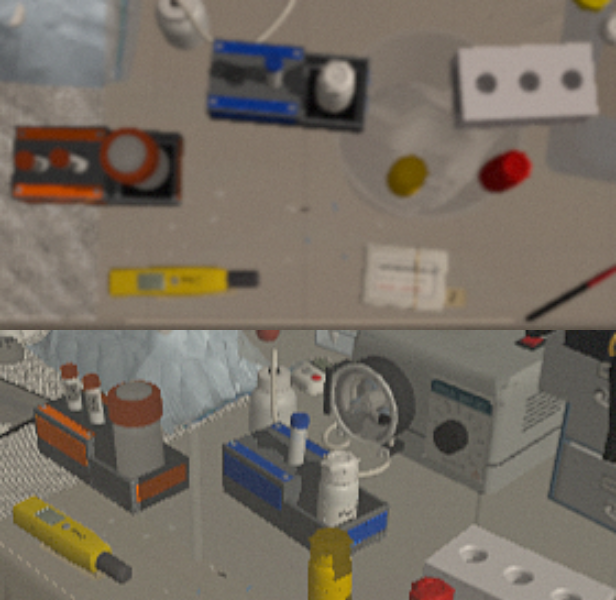

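The picture shows both orange tubes seated in the orange carrier and the blue one in the blue carrier. The jar and white bottle stand upright in their bays, and the pen, filter box and look-alikes are untouched.

```bash
python3 -c "
from rig import *
print(hand_in())"
```

```text
the job is handed in; nothing more can be done
None
```

The job is done and handed in at about 40 s of the 131 s allowed: both orange tubes and the jar are in the orange carrier, the blue tube and white bottle are in the blue carrier, all upright, and the pen and filter box were left alone.

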